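# Roll two dowel pins onto the press line

### The job

Line up the steel and the brass dowel pin for the press: push each pin sideways at its top with the fingertips so that it rolls along the blue mat until it lies along the yellow line, resting on it. Roll the pins, do not slide them, pick them up or lift them, and leave everything else where it stands.

Things in the scene. Friction and masses are not known exactly. Their poses are not given: they have to be found in the camera images.
- steel_pin: Silver-coloured steel dowel pin, 36 mm diameter, 70 mm long, 0.4 to 0.65 kg, lying on the mat; ink stripe on top at the start. Origin mid-axis, 18 mm above the mat; own y is its axis, x and z turn as it rolls. Starts about parallel to the line, 40 to 62 mm to one side of it, near one end; the other pin is on the other side, near the other end. Left alone, it stops rolling within a few mm.
- brass_pin: Yellow brass dowel pin, 36 mm diameter, 70 mm long, 0.4 to 0.65 kg, lying on the mat; ink stripe on top at the start. Origin mid-axis, 18 mm above the mat; own y is its axis, x and z turn as it rolls. Starts about parallel to the line, 40 to 62 mm to one side of it, near one end; the other pin is on the other side, near the other end. Left alone, it stops rolling within a few mm.
- line (a point): Middle of the yellow line, on the top surface of the blue rolling mat (mat 220 x 300 mm, 6 mm thick, fixed to the bench, this point at its centre). The line is 16 mm wide and runs the mat's 300 mm length along this point's y axis; x points across the line, away from the robot; z up.
- collar: short dark steel ring standing flat on the mat between the two lanes, 32 mm across, 22 mm tall; origin at the centre of its underside. Bystander.
- bushing: copper-coloured tube standing upright on the mat between the two lanes, 28 mm across, 34 mm tall; origin at the centre of its underside. Bystander.
- jar: round clear jar with a brass-coloured lid, 84 mm across, 100 mm tall, left of the mat; origin at the centre of its underside. Bystander.
- bottle: white plastic bottle, 68 mm across, 160 mm tall, far left of the mat; origin at the centre of its underside. Bystander.
- funnel: red funnel standing on its wide mouth, 68 mm across, 85 mm tall, right of the mat; origin at the centre of its underside. Bystander.
- screwdriver: screwdriver lying right of the mat; origin on its underside near the middle. Bystander.
Mind the look-alikes: they are no part of the job. What is shaped like the steel_pin but red is not meant.

How it is judged (in metres and radians):
At the end, for the whole second after the job is handed in: Both pins rest still on the mat, axes within 8 mm of the middle of the yellow line and within 0.2 rad of its direction, not past its ends; each has rolled there (own z over 0.9 rad from upright); no bystander moved over 15 mm (x of steel_pin in the frame of line between -0.008 and 0.008 m and y of steel_pin in the frame of line between -0.125 and 0.125 m and z of steel_pin in the frame of line between 0.013 and 0.023 m and angle between the y axis of each of steel_pin, brass_pin and the y axis of line, either way round below 0.2 rad and angle between each of steel_pin, brass_pin's own z axis and vertical above 0.9 rad and linear speed of each of steel_pin, brass_pin below 0.01 m/s and x of brass_pin in the frame of line between -0.008 and 0.008 m and y of brass_pin in the frame of line between -0.125 and 0.125 m and z of brass_pin in the frame of line between 0.013 and 0.023 m and distance of each of collar, bushing, jar, bottle, funnel, screwdriver from where it was at the start of the episode below 0.015 m); the robot touches nothing.
It fails at once if the steel pin is lifted off the mat (raised more than 8 mm) (z of steel_pin in the frame of line above 0.026 m).
It fails at once if the brass pin is lifted off the mat (raised more than 8 mm) (z of brass_pin in the frame of line above 0.026 m).
It fails at once if a bystander is moved more than 15 mm (distance of any of collar, bushing, jar, bottle, funnel, screwdriver from where it was at the start of the episode above 0.015 m).
It also fails if it takes over 72 s, if anything falls off the work surface, if the arm or the gripper's body presses on something with over 40 N, if the wrist force passes 120 N, or if a joint passes its speed limit or range.

### The arm

A 6-joint arm with a two-finger parallel gripper is mounted at the origin on the work surface. World frame = base frame: x ahead of the robot, y to its left, z up, the work surface at z = 0. Lengths are in m, angles in degrees, forces in N, time in s.
With the tool pointing down it reaches from about 0.25 to 0.725 m from the base axis. Payload 9.7 kg.
Tool frame: the origin (TCP) lies on the centre line of the jaws, within the pads' length; the fingertips stand tip_reach ahead of it and the grasp point (between the pads) lies 2 mm behind it (tip_reach is the distance from the TCP to the fingertips, in m); z points along the fingers, y is the direction in which the jaws open and shut (so a half turn about z gives the same grasp; the last joint's range is limited). The gripper opens to 85 mm and grips with 20 to 120 N. Pads are 22 mm wide; open, the fingers measure 114 mm over their backs; the gripper's body (76 mm by 85 mm) begins 54 mm behind the grasp point. The pads swing forward as they close: fully open they stand 13 mm farther back than shut.
Start: joints at [-75.459, 4.979, 10.078, 95.1, 0, 90], TCP at [0.138, -0.532, 0.248] pointing down, gripper open.
Joint ranges: [-179.16, 179.16], [-48.56, 103.87], [-65.8, 70.77], [-126.05, 130.52], [-82.76, 87.17], [-180, 180]. Speed limits (degrees/s): [127.2, 127.2, 147.25, 180, 180, 180].

### API

Orientations are given as [roll, pitch, yaw] about the fixed x, y, z axes, in that order (R = Rz(yaw) Ry(pitch) Rx(roll)).
In Python, from workcell import get_obs, camera, calibration, job_done, tip_reach gives the robot as it stands.
- The arm moves only by the tool apply_moves, never from a script. Its argument "rows" is a list of rows, each a list of 7 numbers: the shift along the world's x, y, z in mm, then the turn, a rotation vector about the world's x, y, z in degrees, then the closure, from 0 (fully open) to 1 (shut). A call has 1 to 20 rows; each row shifts and turns the commanded pose from where the row before left it; what a row does not reach is not made up. A row lasts 1/8 s, in which the tool goes at most 62.5 mm and 10.7 degrees, less where a joint would pass 70% of its speed; a pose out of reach is approached as far as the arm can. A call with a gripper value outside its range is refused whole. The fingers move at their own pace and stop on an object; "grip_force" is the grip in N (left out, the last holds). Time passes only in rows, so rows that do not move let the fingers close. It gives the time, the measured TCP pose, the force and the opening at its end, in the units of the state.
- get_obs(): the state, without advancing time (a new reading comes with each control period).
- camera(name): name is "side" or "top"; returns the picture (384x512x3 uint8, red, green, blue); there is no depth.
- calibration(name): a dict with "intrinsics" (3x3 intrinsics, pixels), "T" (4x4, takes a point from camera to world coordinates). Camera axes: x right, y down, z forward; pixel columns grow to the right and rows downward; lengths in m; the calibration is good to about 2 mm. A picture is of the moment at which its call begins. calibration takes no time and is no camera call.
- job_done(): hands the job in, once; it reports no verdict.
The state is a dict: "time": time; "q": joint angles; "qd": joint speeds; "joint_efforts": joint torques, N m; "ee_pos": TCP position; "tcp_rot": TCP orientation; "wrist_force": force on the tool from outside, world axes, zero at the start; "torque": the same for the moment, N m; "opening": finger opening in m.
Only numpy, scipy, OpenCV 4.12 (cv2) and the standard library are available. Lean on these libraries where they do the work, as an engineer would, in place of code of your own. Each camera call takes 0.05 s, during which the arm holds its last target.

## Working session

There is one attempt and no reset: what is moved stays moved. The work goes in short steps, Python scripts to look and compute and a tool call to move; the robot and the scene stay as the last step left them, time stands still between calls to the robot, and variables do not carry over. Pictures are saved under pics/ and viewed, and the job is handed in when it is done.

Besides the shell and the picture viewer there is one more tool, called after "Emit:" as name([rows], argument=value, ...), one row to a line, values as JSON. apply_moves: Moves the arm, as the interface text tells. Its arguments: {"type":"object","properties":{"rows":{"type":"array","items":{"type":"array","items":{"type":"number"}}},"grip_force":{"type":"number"}},"required":["rows"]}

```bash
mkdir -p pics; python3 - <<'E'
from workcell import *
import cv2,numpy as np
o=get_obs();print(o['time'],o['ee_pos'],o['tcp_rot'],o['opening'],tip_reach if not callable(tip_reach) else tip_reach())
for n in('side','top'):
    im=camera(n);cv2.imwrite(f'pics/{n}0.png',im[:,:,::-1]);c=calibration(n);print(n,c['intrinsics'],c['T'])
E
```

```text
0.0 [ 0.13804585 -0.53218163  0.24758089] [-1.79923813e+02 -5.70332418e-04  1.45404851e+01] 0.08518358508820104 0.017
side [[447.63062783   0.         255.29204604]
 [  0.         447.63062783 195.41976239]
 [  0.           0.           1.        ]] [[ 0.72704152  0.36158824 -0.58366478  1.25221781]
 [ 0.68616798 -0.41257674  0.59912765 -0.68543837]
 [-0.024169   -0.83608276 -0.54807069  0.69039989]
 [ 0.          0.          0.          1.        ]]
top [[499.46263541   0.         257.27574393]
 [  0.         499.46263541 191.6517924 ]
 [  0.           0.           1.        ]] [[ 0.02525339 -0.99865158  0.04535727  0.48775476]
 [-0.99967446 -0.0253924  -0.00249111  0.01390249]
 [ 0.00363948 -0.04527959 -0.99896772  1.40312278]
 [ 0.          0.          0.          1.        ]]
```

View pics/side0.png

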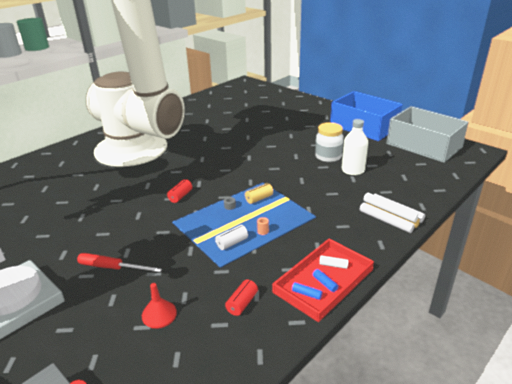

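View pics/top0.png

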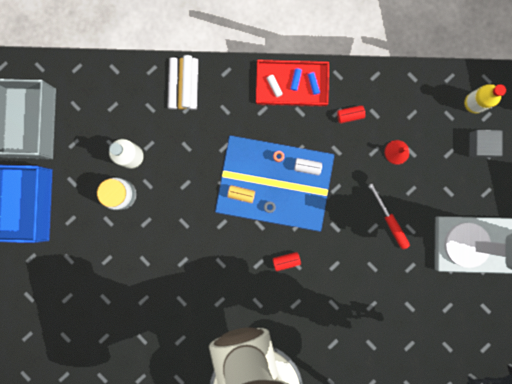

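Candidates, top view:
- Steel: silver cylinder at (308,167). The look-alikes are the white block in the tray at (274,85) and the red cylinders at (351,114) and (287,262), which are excluded.
- Brass: yellow cylinder at (241,194). The jar lid at (116,193) and the yellow bottle at (482,98) are not it.

The collar is at (270,207) and the bushing at (279,156). Next I'll measure and check a close crop.

```bash
cat > h.py <<'E'
from workcell import *
import cv2,numpy as np
def ray(n,px,z):
    c=calibration(n);px=np.atleast_2d(px).astype(float)
    d=np.c_[px,np.ones(len(px))]@np.linalg.inv(c['intrinsics']).T@c['T'][:3,:3].T
    o=c['T'][:3,3];return o+d*((z-o[2])/d[:,2])[:,None]
def proj(n,P):
    c=calibration(n);T=np.linalg.inv(c['T']);p=(T[:3,:3]@np.atleast_2d(P).T+T[:3,3:]).T@c['intrinsics'].T
    return p[:,:2]/p[:,2:]
def masks(im,hole=(205,125,345,240)):
    hsv=cv2.cvtColor(im,cv2.COLOR_RGB2HSV)
    return hsv
E
python3 - <<'E'
from h import *
im=cv2.imread('pics/top0.png')[:,:,::-1].copy()
x0,y0,x1,y1=205,125,345,240
cv2.imwrite('pics/crop0.png',cv2.resize(im[y0:y1,x0:x1],None,fx=5,fy=5,interpolation=cv2.INTER_CUBIC)[:,:,::-1])
hsv=cv2.cvtColor(im,cv2.COLOR_RGB2HSV)
for p in [(308,167),(308,164),(308,172),(241,194),(241,190),(275,183),(300,186),(279,156),(270,207),(250,160)]: print(p,im[p[1],p[0]],hsv[p[1],p[0]])
E
```

```text
(308, 167) [249 248 250] [135   2 250]
(308, 164) [253 252 253] [150   1 253]
(308, 172) [188 187 194] [124   9 194]
(241, 194) [216 175  97] [ 20 140 216]
(241, 190) [251 226 111] [ 25 142 251]
(275, 183) [255 255  99] [ 30 156 255]
(300, 186) [255 255 100] [ 30 155 255]
(279, 156) [ 37  87 145] [106 190 145]
(270, 207) [ 46  90 148] [107 176 148]
(250, 160) [ 72 137 220] [107 172 220]
```

View pics/crop0.png

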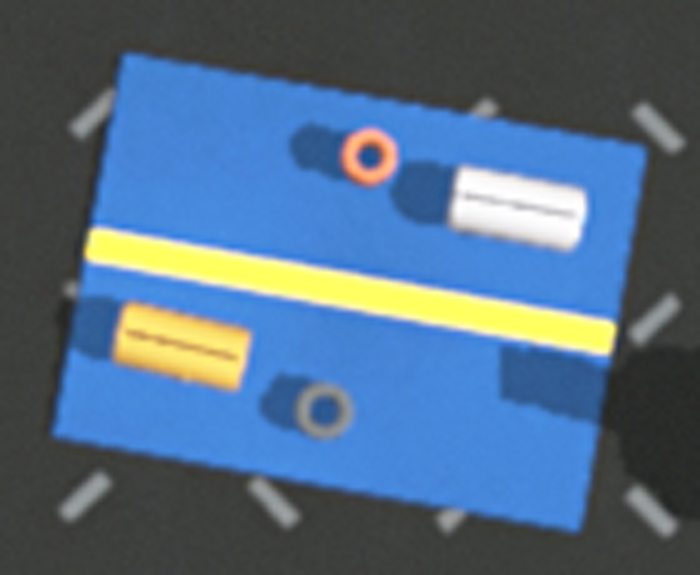

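The crop shows the silver pin (crop 518,207) and the brass pin (182,345), each with its ink stripe up. They lie on opposite sides of the line, and the bushing and collar are clear of their rolling paths.

```bash
cat >> h.py <<'E'
def seg(im):
    h=cv2.cvtColor(im,cv2.COLOR_RGB2HSV).astype(int);H,S,V=h[...,0],h[...,1],h[...,2]
    R=np.zeros(H.shape,bool);R[130:235,212:340]=1
    m={}
    m['line']=R&(H>=27)&(H<=33)&(S>110)&(V>200)
    m['steel']=R&(S<50)&(V>140)
    m['brass']=R&(H>=10)&(H<27)&(S>70)&(V>110)
    m['mat']=R&(H>=98)&(H<=115)&(S>110)
    return {k:v.astype(np.uint8) for k,v in m.items()}
def big(m):
    cs,_=cv2.findContours(m,cv2.RETR_EXTERNAL,cv2.CHAIN_APPROX_NONE)
    return max(cs,key=cv2.contourArea)
def linefit():
    return np.load('line.npy')  # cx,cy,yaw
def measure(im,verbose=True):
    m=seg(im);L=linefit();a=L[2];ux=np.array([np.cos(a),np.sin(a)]);uy=np.array([-np.sin(a),np.cos(a)])
    out={}
    for k in('steel','brass'):
        c=big(m[k]);r=cv2.minAreaRect(c);b=cv2.boxPoints(r)
        w=ray('top',b,0.030)[:,:2];cen=w.mean(0)
        e=[w[1]-w[0],w[2]-w[1]];e.sort(key=np.linalg.norm)
        d=e[1]/np.linalg.norm(e[1]);d=d*np.sign(d@uy)
        ang=np.degrees(np.arctan2(-d@ux,d@uy))
        out[k]=dict(px=np.round(r[0],1),world=cen.round(4),size=[round(float(np.linalg.norm(q)),4) for q in e],line_xy=np.round([(cen-L[:2])@ux,(cen-L[:2])@uy],4),ang=round(float(ang),1))
        if verbose: print(k,out[k])
    return out
E
python3 - <<'E'
from h import *
im=cv2.imread('pics/top0.png')[:,:,::-1].copy()
m=seg(im)
c=big(m['line']);b=cv2.boxPoints(cv2.minAreaRect(c));w=ray('top',b,.006)[:,:2];print('line',w.mean(0),[np.linalg.norm(w[i]-w[i-1]) for i in(1,2)])
ys,xs=np.nonzero(m['line']);p=ray('top',np.c_[xs,ys],.006)[:,:2];cc=p.mean(0);u=np.linalg.svd(p-cc,full_matrices=False)[2][0];u*=np.sign(u[1])
yaw=np.arctan2(-u[0],u[1]);print(cc,np.degrees(yaw))
M=cv2.boxPoints(cv2.minAreaRect(big(cv2.morphologyEx(m['mat']|m['line'],cv2.MORPH_CLOSE,np.ones((9,9)))))); w=ray('top',M,.006)[:,:2];print('mat',w.mean(0),[np.linalg.norm(w[i]-w[i-1]) for i in(1,2)])
np.save('line.npy',[*cc,yaw])
measure(im)
# side check: segment pins in side view
s=cv2.imread('pics/side0.png')[:,:,::-1].copy();h=cv2.cvtColor(s,cv2.COLOR_RGB2HSV).astype(int)
R=np.zeros(h.shape[:2],bool);R[180:265,172:316]=1
H,S,V=h[...,0],h[...,1],h[...,2]
for k,mm in dict(line=R&(H>=27)&(H<=33)&(S>110)&(V>200),steel=R&(S<50)&(V>130),brass=R&(H>=10)&(H<27)&(S>70)&(V>90)).items():
    r=cv2.minAreaRect(big(mm.astype(np.uint8)));print(k,np.round(r[0],1),ray('side',r[0],.006 if k=='line' else .024).round(4))
E
```

```text
line [ 0.57734307 -0.03789378] [np.float64(0.01457742075482708), np.float64(0.29634201697857043)]
[ 0.57701297 -0.03886663] -8.825269165789868
mat [ 0.57756777 -0.03741799] [np.float64(0.2231877438710783), np.float64(0.30488822852200964)]
steel {'px': array([307.9, 166.3]), 'world': array([ 0.6237, -0.1275]), 'size': [0.0342, 0.0725], 'line_xy': array([ 0.0597, -0.0804]), 'ang': -1.1}
brass {'px': array([240.7, 193.7]), 'world': array([0.5432, 0.0559]), 'size': [0.0332, 0.0704], 'line_xy': array([-0.048 ,  0.0884]), 'ang': -2.7}
line [241.5 219.4] [[ 0.574 -0.043  0.006]]
steel [231. 236.] [[ 0.6203 -0.124   0.024 ]]
brass [259.2 192.4] [[0.5403 0.061  0.024 ]]
```

Emit:
apply_moves([
  [10,8,0,0,0,-1,1],
  [30,25,0,0,0,-1.5,1],
  [32,26.5,-4,0,0,-1.5,1],
  [32,26.5,-4,0,0,-1.5,1],
  [32,26.5,-6,0,0,-1.5,1],
  [32,26.5,-6,0,0,-1.5,1],
  [32,26.5,-8,0,0,-1.5,1],
  [32,26.5,-8,0,0,-1.5,1],
  [32,26.5,-10,0,0,-1.5,1],
  [32,26.5,-10,0,0,-1.5,1],
  [32,26.5,-10,0,0,-1.5,1],
  [32,26.5,-10,0,0,-1.5,1],
  [32,26.5,-12,0,0,-1.5,1],
  [32,26.5,-14,0,0,-1.5,1],
  [32,26,-16,0,0,-1.5,1],
  [32,26,-18,0,0,-1.5,1],
  [3,2,-11.5,0,0,-1,1],
  [0,0,0,0,0,0,1],
  [0,0,0,0,0,0,1],
])

```text
time: 2.48
ee_pos: [0.6287, -0.1281, 0.1015]
tcp_rot: [180.0, -0.0, -10.0]
wrist_force: [0.2, -0.4, 0.1]
opening: -0.0
```

```bash
python3 - <<'E'
from h import *
o=get_obs();print({k:np.round(o[k],4) for k in('time','ee_pos','tcp_rot','wrist_force','opening')})
im=camera('side');cv2.imwrite('pics/side1.png',cv2.resize(im[100:280,130:350],None,fx=3.5,fy=3.3)[:,:,::-1])
E
```

```text
{'time': np.float64(2.475), 'ee_pos': array([ 0.6287, -0.1281,  0.1015]), 'tcp_rot': array([ 1.799912e+02, -2.560000e-02, -9.987900e+00]), 'wrist_force': array([ 0.2181, -0.3581,  0.1205]), 'opening': np.float64(-0.0)}
```

View pics/side1.png

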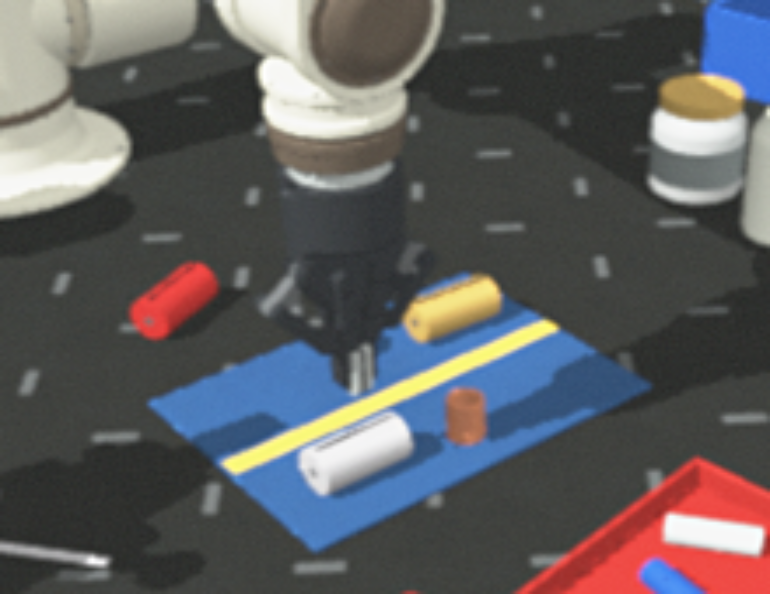

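The picture shows the closed fingers at crop (360,375), above and beside the steel pin at (355,455). The pose is as planned, so I descend to touch.

Emit:
apply_moves([
  [0,0,-10,0,0,0.6,1],
  [0,0,-15,0,0,0.6,1],
  [0,0,-12,0,0,0,1],
  [0,0,-4,0,0,0,1],
  [0,0,0,0,0,0,1],
])

```text
time: 3.15
ee_pos: [0.6291, -0.1274, 0.0596]
tcp_rot: [180.0, 0.0, -8.8]
wrist_force: [-0.3, -0.4, -0.5]
opening: -0.0
```

Emit:
apply_moves([
  [0,0,-1,0,0,0,1],
  [0,0,0,0,0,0,1],
])

```text
time: 3.4
ee_pos: [0.6293, -0.1274, 0.059]
tcp_rot: [-180.0, -0.0, -8.8]
wrist_force: [0.1, 1.4, 2.4]
opening: 0.0002
```

Emit:
apply_moves([
  [0,0,-0.7,0,0,0,1],
  [0,0,0,0,0,0,1],
])

```text
time: 3.65
ee_pos: [0.6296, -0.1274, 0.0589]
tcp_rot: [180.0, -0.1, -8.8]
wrist_force: [0.1, 0.1, 5.8]
opening: 0.0
```

Emit:
apply_moves([
  [-2,0.3,0,0,0,0,1],
  [-4,0.6,0,0,0,0,1],
  [-4,0.6,0,0,0,0,1],
  [-4,0.6,0,0,0,0,1],
  [-4,0.6,0,0,0,0,1],
  [-4,0.6,0,0,0,0,1],
  [-4,0.6,0,0,0,0,1],
  [-2,0.3,0,0,0,0,1],
  [0,0,0,0,0,0,1],
])

```text
time: 4.78
ee_pos: [0.6012, -0.1229, 0.0587]
tcp_rot: [-180.0, -0.0, -8.7]
wrist_force: [-0.3, 1.8, 6.3]
opening: -0.0001
```

```bash
python3 - <<'E'
from h import *
im=camera('side');cv2.imwrite('pics/side2.png',cv2.resize(im[150:280,150:330],None,fx=4,fy=4)[:,:,::-1])
E
```

```text
(no output)
```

View pics/side2.png

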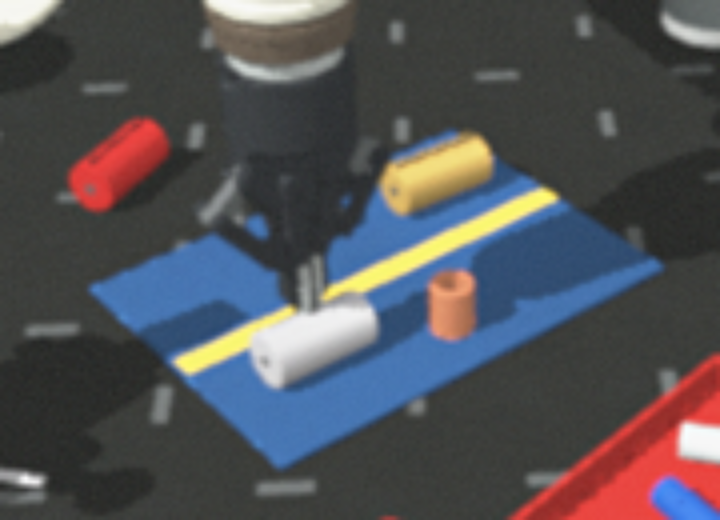

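The picture shows the steel pin (315,340) rolled toward the line and still parallel to it, with the stripe turned away. I lift, go back and repeat.

Emit:
apply_moves([
  [0,0,6,0,0,0,1],
  [7.4,-1.2,2,0,0,0,1],
  [7.4,-1.1,0,0,0,0,1],
  [0,0,-4,0,0,0,1],
  [0,0,-3,0,0,0,1],
  [0,0,-1,0,0,0,1],
  [0,0,0,0,0,0,1],
  [-2,0.3,0,0,0,0,1],
  [-4,0.6,0,0,0,0,1],
  [-4,0.6,0,0,0,0,1],
  [-4,0.6,0,0,0,0,1],
  [-4,0.6,0,0,0,0,1],
  [-4,0.6,0,0,0,0,1],
  [-4,0.6,0,0,0,0,1],
  [-4,0.6,0,0,0,0,1],
  [0,0,0,0,0,0,1],
])

```text
time: 6.82
ee_pos: [0.5859, -0.1208, 0.0586]
tcp_rot: [-180.0, -0.0, -8.8]
wrist_force: [-0.4, 1.6, 6.7]
opening: -0.0005
```

Emit:
apply_moves([
  [0,0,6,0,0,0,1],
  [7.4,-1.2,2,0,0,0,1],
  [7.4,-1.1,0,0,0,0,1],
  [0,0,0,0,0,0,1],
])

```text
time: 7.32
ee_pos: [0.6012, -0.1234, 0.0656]
tcp_rot: [180.0, 0.0, -8.8]
wrist_force: [0.7, -0.0, 0.0]
opening: 0.0002
```

```bash
python3 - <<'E'
from h import *
im=camera('side');cv2.imwrite('pics/side3.png',cv2.resize(im[150:280,150:330],None,fx=4,fy=4)[:,:,::-1])
im=camera('top');cv2.imwrite('pics/top3.png',cv2.resize(im[125:240,205:345],None,fx=5,fy=5)[:,:,::-1])
E
```

```text
(no output)
```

View pics/side3.png

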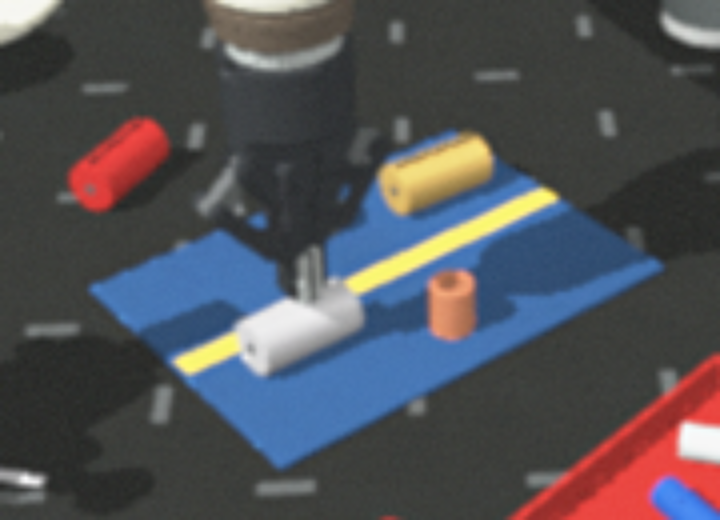

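View pics/top3.png

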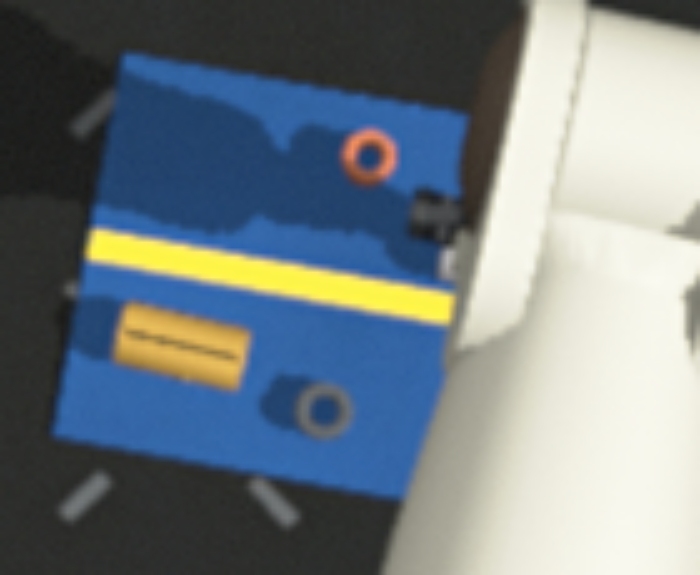

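```bash
python3 - <<'E'
from h import *
L=linefit();a=L[2];ux=np.array([np.cos(a),np.sin(a)]);uy=np.array([-np.sin(a),np.cos(a)])
for p in [(220,242.4),(215.75,240),(212.5,237)]:
    w=ray('side',p,.024)[0,:2]-L[:2];print(w@ux,w@uy)
w=get_obs()['ee_pos'][:2]-L[:2];print('tcp',w@ux,w@uy)
E
```

```text
0.05905470523944114 -0.1113913655948501
0.04520303154679365 -0.11415627693237529
0.030745848708753964 -0.11385691166207215
tcp 0.03625295958418863 -0.07979376786131735
```

Emit:
apply_moves([
  [2,-0.3,0,0,0,0,1],
  [0,0,-4,0,0,0,1],
  [0,0,-3,0,0,0,1],
  [0,0,-1,0,0,0,1],
  [0,0,0,0,0,0,1],
  [-2,0.3,0,0,0,0,1],
  [-4,0.6,0,0,0,0,1],
  [-4,0.6,0,0,0,0,1],
  [-4,0.6,0,0,0,0,1],
  [-4,0.6,0,0,0,0,1],
  [-4,0.6,0,0,0,0,1],
  [-4,0.6,0,0,0,0,1],
  [-4,0.6,0,0,0,0,1],
  [0,0,0,0,0,0,1],
])

```text
time: 9.18
ee_pos: [0.5729, -0.1189, 0.0589]
tcp_rot: [-180.0, -0.1, -8.7]
wrist_force: [-0.0, 2.5, 5.1]
opening: 0.0
```

Emit:
apply_moves([
  [0,0,6,0,0,0,1],
  [7.4,-1.2,2,0,0,0,1],
  [7.4,-1.1,0,0,0,0,1],
  [0,0,0,0,0,0,1],
])

```text
time: 9.68
ee_pos: [0.588, -0.1215, 0.0656]
tcp_rot: [-180.0, 0.0, -8.8]
wrist_force: [-0.1, -0.6, -0.8]
opening: -0.0001
```

```bash
python3 - <<'E'
from h import *
L=linefit();a=L[2];ux=np.array([np.cos(a),np.sin(a)]);uy=np.array([-np.sin(a),np.cos(a)])
w=get_obs()['ee_pos'][:2]-L[:2];print('tcp',w@ux,w@uy)
im=camera('side');cv2.imwrite('pics/side4.png',cv2.resize(im[150:280,150:330],None,fx=4,fy=4)[:,:,::-1])
E
```

```text
tcp 0.023510590971411744 -0.07994821120597646
```

View pics/side4.png

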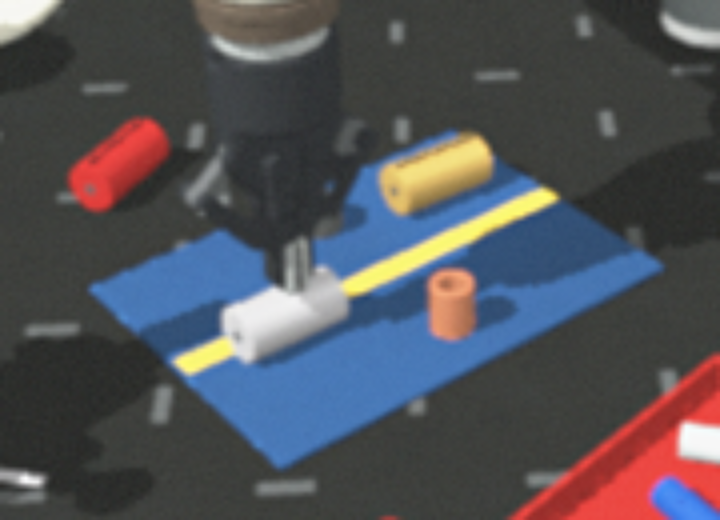

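Emit:
apply_moves([
  [0,0,-4,0,0,0,1],
  [0,0,-3,0,0,0,1],
  [0,0,-1,0,0,0,1],
  [0,0,0,0,0,0,1],
  [-2,0.3,0,0,0,0,1],
  [-4,0.6,0,0,0,0,1],
  [-4,0.6,0,0,0,0,1],
  [-4,0.6,0,0,0,0,1],
  [-4,0.6,0,0,0,0,1],
  [-4,0.6,0,0,0,0,1],
  [-4,0.6,0,0,0,0,1],
  [-4,0.6,0,0,0,0,1],
  [-2,0.3,0,0,0,0,1],
  [0,0,0,0,0,0,1],
])

```text
time: 11.48
ee_pos: [0.5557, -0.1163, 0.0587]
tcp_rot: [-180.0, -0.1, -8.7]
wrist_force: [-0.5, 2.4, 6.8]
opening: -0.0001
```

Emit:
apply_moves([
  [0,0,6,0,0,0,1],
  [0,0,15,0,0,0,1],
  [0,15,20,0,0,0,1],
  [-4,30,0,0,0,0,1],
  [-4,30,0,0,0,0,1],
  [-4,30,0,0,0,0,1],
  [-4,30,0,0,0,0,1],
  [-4,25,0,0,0,0,1],
  [0,14,0,0,0,0,1],
  [0,0,0,0,0,0,1],
  [0,0,0,0,0,0,1],
])

```text
time: 12.85
ee_pos: [0.5293, -0.0124, 0.0991]
tcp_rot: [-177.0, 0.0, -2.8]
wrist_force: [-0.9, -0.1, 0.2]
opening: 0.0001
```

```bash
python3 - <<'E'
from h import *
im=camera('side');cv2.imwrite('pics/side5.png',cv2.resize(im[150:280,150:330],None,fx=4,fy=4)[:,:,::-1])
im=camera('top');cv2.imwrite('pics/top5.png',cv2.resize(im[125:240,205:345],None,fx=5,fy=5)[:,:,::-1])
cv2.imwrite('pics/top5raw.png',im[:,:,::-1])
E
```

```text
(no output)
```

View pics/side5.png

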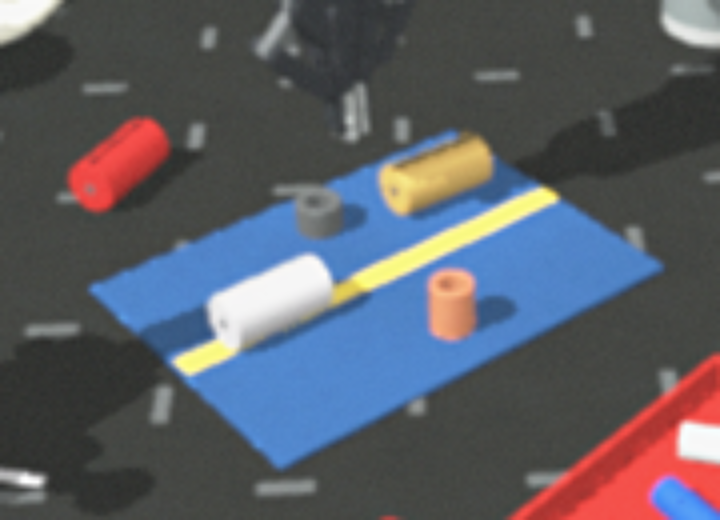

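View pics/top5.png

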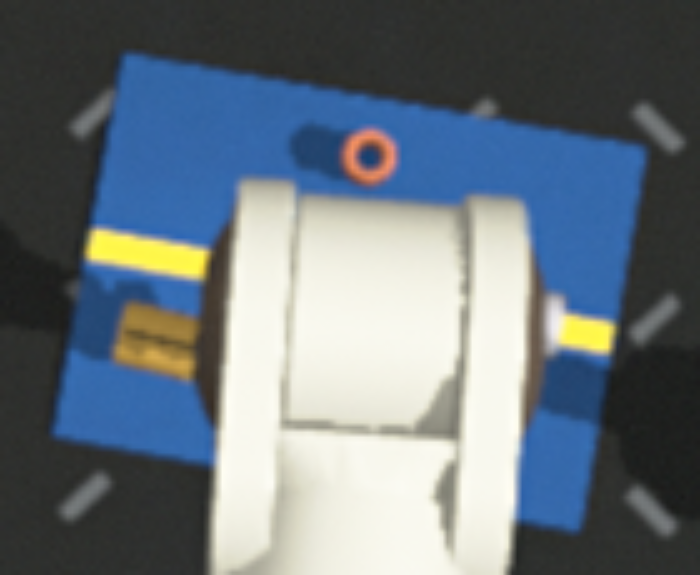

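```bash
python3 - <<'E'
from h import *
o=get_obs();print(o['q'].round(1),o['qd'].round(2),o['ee_pos'],o['tcp_rot'],o['time'])
E
```

```text
[ -2.8   1.9  -9.7  78.4   3.  179.9] [-0.02  0.   -0.12  0.14 -0.03  0.07] [ 0.52925096 -0.01245642  0.09904232] [-1.77042935e+02  2.57527414e-02 -2.79040624e+00] 12.95
```

Emit:
apply_moves([
  [0,0,0,0,0,0,1],
  [0,0,0,0,0,0,1],
])

```text
time: 13.2
ee_pos: [0.5291, -0.0122, 0.099]
tcp_rot: [-177.0, 0.0, -2.8]
wrist_force: [-0.8, 0.3, -0.4]
opening: 0.0001
```

```bash
python3 - <<'E'
from h import *
o=get_obs();print(o['q'].round(1),o['qd'].round(2),o['ee_pos'],o['tcp_rot'],o['time'])
E
```

```text
[ -2.8   1.9  -9.7  78.4   3.  179.9] [ 0.06  0.01  0.06 -0.05  0.01  0.04] [ 0.52913639 -0.01222949  0.09904346] [-1.77036423e+02  2.78520871e-02 -2.76755156e+00] 13.2
```

Joint 6 reached its 180° limit, so this move fell short, with nothing touched. I'll turn the tool the equivalent half-turn the other way, at a safe height.

Emit:
apply_moves([
  [0,0,10,0,0,10,1],
  [0,0,5,-2.9,-0.4,0,1],
  [0,0,0,0,0,10.2,1],
  [0,0,0,0,0,10.2,1],
  [0,0,0,0,0,10.2,1],
  [0,0,0,0,0,10.2,1],
  [0,0,0,0,0,10.2,1],
  [0,0,0,0,0,10.2,1],
  [0,0,0,0,0,10.2,1],
  [0,0,0,0,0,10.2,1],
  [0,0,0,0,0,10.2,1],
  [0,0,0,0,0,10.2,1],
  [0,0,0,0,0,10.2,1],
  [0,0,0,0,0,10.2,1],
  [0,0,0,0,0,10.2,1],
  [0,0,0,0,0,10.2,1],
  [0,0,0,0,0,10.2,1],
  [0,0,0,0,0,10.2,1],
  [0,0,0,0,0,0,1],
])

```text
time: 15.58
ee_pos: [0.5291, -0.0121, 0.1141]
tcp_rot: [-180.0, -0.0, 170.4]
wrist_force: [0.1, -0.5, 0.3]
opening: -0.0
```

```bash
python3 - <<'E'
from h import *
o=get_obs();print(o['q'].round(1),o['ee_pos'],o['tcp_rot'],o['time'])
L=linefit();a=L[2];ux=np.array([np.cos(a),np.sin(a)]);uy=np.array([-np.sin(a),np.cos(a)])
w=ray('side',(205.25,230.75),.024)[0,:2]-L[:2];print('steel end',w@ux,w@uy)
E
```

```text
[-1.3  1.6 -8.2 80.1 -0.   8.3] [ 0.5291049  -0.01213816  0.11407598] [-1.79962540e+02 -7.03523613e-03  1.70373505e+02] 15.575
steel end -0.0009989689519530314 -0.11411850595659771
```

Steel now measures x = -1 mm from the line. Next, the brass pin.

Emit:
apply_moves([
  [1,15,0,0,0,0.8,1],
  [1,20,0,0,0,0,1],
  [1,20,0,0,0,0,1],
  [2,17,-5,0,0,0,1],
  [0,0,-15,0,0,0,1],
  [0,0,-15,0,0,0,1],
  [0,0,-12,0,0,0,1],
  [0,0,-7,0,0,0,1],
  [0,0,0,0,0,0,1],
])

```text
time: 16.7
ee_pos: [0.5341, 0.0596, 0.0598]
tcp_rot: [-180.0, -0.0, 171.2]
wrist_force: [0.5, 0.1, 0.2]
opening: -0.0001
```

Emit:
apply_moves([
  [0,0,-1,0,0,0,1],
  [0,0,-1,0,0,0,1],
  [0,0,0,0,0,0,1],
])

```text
time: 17.08
ee_pos: [0.5346, 0.0598, 0.0588]
tcp_rot: [-180.0, 0.1, 171.2]
wrist_force: [0.2, -1.1, 4.1]
opening: -0.0001
```

Emit:
apply_moves([
  [0,0,-0.5,0,0,0,1],
  [2,-0.3,0,0,0,0,1],
  [4,-0.6,0,0,0,0,1],
  [4,-0.6,0,0,0,0,1],
  [4,-0.6,0,0,0,0,1],
  [4,-0.6,0,0,0,0,1],
  [4,-0.6,0,0,0,0,1],
  [4,-0.6,0,0,0,0,1],
  [4,-0.6,0,0,0,0,1],
  [0,0,0,0,0,0,1],
])

```text
time: 18.32
ee_pos: [0.565, 0.0542, 0.0589]
tcp_rot: [-179.8, 0.1, 171.2]
wrist_force: [-0.5, -7.3, 10.0]
opening: 0.0002
```

Emit:
apply_moves([
  [0,0,6,0,0,0,1],
  [-7.4,1.2,2,0,0,0,1],
  [-7.4,1.1,0,0,0,0,1],
  [0,0,0,0,0,0,1],
])

```text
time: 18.82
ee_pos: [0.5485, 0.0579, 0.0654]
tcp_rot: [-180.0, -0.0, 171.3]
wrist_force: [-0.3, -0.4, 0.1]
opening: -0.0002
```

```bash
python3 - <<'E'
from h import *
L=linefit();a=L[2];ux=np.array([np.cos(a),np.sin(a)]);uy=np.array([-np.sin(a),np.cos(a)])
w=get_obs()['ee_pos'][:2]-L[:2];print('tcp',w@ux,w@uy)
im=camera('side');cv2.imwrite('pics/side6.png',cv2.resize(im[150:280,150:330],None,fx=4,fy=4)[:,:,::-1])
E
```

```text
tcp -0.04297888686172174 0.09129720647228089
```

View pics/side6.png

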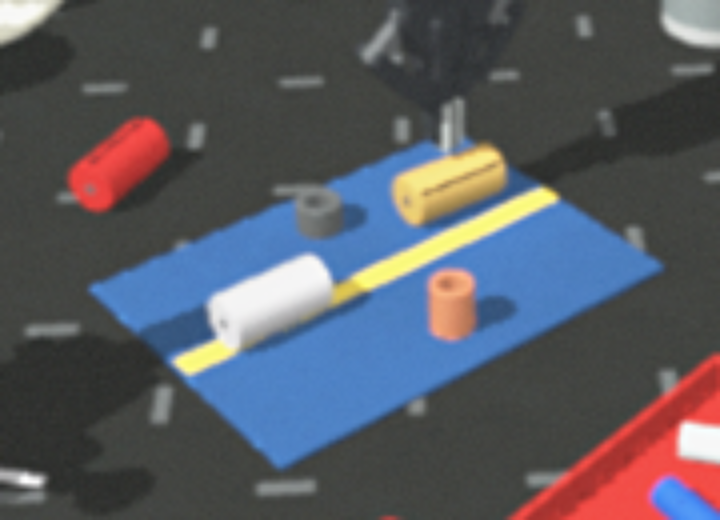

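```bash
python3 - <<'E'
from h import *
L=linefit();a=L[2];ux=np.array([np.cos(a),np.sin(a)]);uy=np.array([-np.sin(a),np.cos(a)])
for p in [(150+393/4,150+191/4),(251.5,200.5)]:
    w=ray('side',p,.024)[0,:2]-L[:2];print(w@ux,w@uy)
E
```

```text
-0.04978338475328486 0.05404515975616147
-0.03359225995183772 0.052695301212738105
```

Emit:
apply_moves([
  [2,-0.3,0,0,0,0,1],
  [0,0,-4,0,0,0,1],
  [0,0,-3,0,0,0,1],
  [0,0,-1,0,0,0,1],
  [0,0,0,0,0,0,1],
  [2,-0.3,0,0,0,0,1],
  [4,-0.6,0,0,0,0,1],
  [4,-0.6,0,0,0,0,1],
  [4,-0.6,0,0,0,0,1],
  [4,-0.6,0,0,0,0,1],
  [4,-0.6,0,0,0,0,1],
  [4,-0.6,0,0,0,0,1],
  [4,-0.6,0,0,0,0,1],
  [0,0,0,0,0,0,1],
])

```text
time: 20.62
ee_pos: [0.5822, 0.0514, 0.0588]
tcp_rot: [-179.8, 0.1, 171.2]
wrist_force: [-0.9, -8.9, 10.7]
opening: -0.0003
```

Emit:
apply_moves([
  [0,0,6,0,0,0,1],
  [-7.4,1.2,2,0,0,0,1],
  [-6.6,1,0,0,0,0,1],
  [0,0,0,0,0,0,1],
])

```text
time: 21.12
ee_pos: [0.5666, 0.0553, 0.0654]
tcp_rot: [-180.0, -0.0, 171.3]
wrist_force: [-0.0, 0.4, -0.1]
opening: 0.0
```

```bash
python3 - <<'E'
from h import *
L=linefit();a=L[2];ux=np.array([np.cos(a),np.sin(a)]);uy=np.array([-np.sin(a),np.cos(a)])
w=get_obs()['ee_pos'][:2]-L[:2];print('tcp',w@ux,w@uy)
im=camera('side');cv2.imwrite('pics/side7.png',cv2.resize(im[150:280,150:330],None,fx=4,fy=4)[:,:,::-1])
E
```

```text
tcp -0.024737985793115175 0.09148247259955075
```

View pics/side7.png

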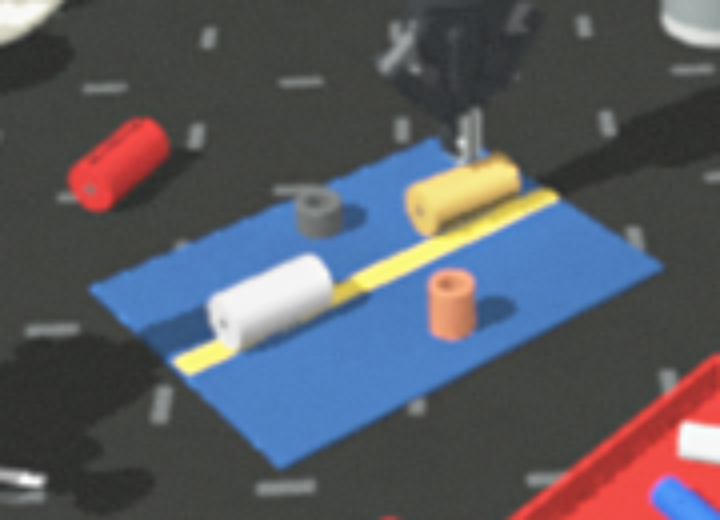

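Emit:
apply_moves([
  [0,0,-4,0,0,0,1],
  [0,0,-3,0,0,0,1],
  [0,0,-1,0,0,0,1],
  [0,0,0,0,0,0,1],
  [2,-0.3,0,0,0,0,1],
  [4,-0.6,0,0,0,0,1],
  [4,-0.6,0,0,0,0,1],
  [4,-0.6,0,0,0,0,1],
  [4,-0.6,0,0,0,0,1],
  [4,-0.6,0,0,0,0,1],
  [4,-0.6,0,0,0,0,1],
  [4,-0.6,0,0,0,0,1],
  [2,-0.3,0,0,0,0,1],
  [0,0,0,0,0,0,1],
])

```text
time: 22.92
ee_pos: [0.6002, 0.0491, 0.0586]
tcp_rot: [-179.9, 0.1, 171.2]
wrist_force: [-0.1, -6.1, 8.2]
opening: 0.0002
```

Emit:
apply_moves([
  [0,0,6,0,0,0,1],
  [0,0,15,0,0,0,1],
  [0,0,25,0,0,0,1],
  [-10,0,30,0,0,0,1],
  [-25,0,30,0,0,0,1],
  [-25,0,20,0,0,0,1],
  [-25,0,10,0,0,0,1],
  [-25,0,0,0,0,0,1],
  [-25,0,0,0,0,0,1],
  [-25,0,0,0,0,0,1],
  [-25,0,0,0,0,0,1],
  [-25,0,0,0,0,0,1],
  [-25,0,0,0,0,0,1],
  [-20,0,0,0,0,0,1],
  [0,0,0,0,0,0,1],
  [0,0,0,0,0,0,1],
])

```text
time: 24.92
ee_pos: [0.3449, 0.0504, 0.1941]
tcp_rot: [-180.0, 0.1, 171.3]
wrist_force: [0.2, -0.1, -1.3]
opening: -0.0
```

```bash
python3 - <<'E'
from h import *
im=camera('top');cv2.imwrite('pics/top8.png',cv2.resize(im[125:240,205:345],None,fx=5,fy=5)[:,:,::-1])
cv2.imwrite('pics/top8raw.png',im[:,:,::-1])
try: measure(im)
except Exception as e: print(e)
im=camera('side');cv2.imwrite('pics/side8.png',cv2.resize(im[150:280,150:330],None,fx=4,fy=4)[:,:,::-1])
E
```

```text
steel {'px': array([304.9, 187.7]), 'world': array([ 0.5644, -0.1203]), 'size': [0.0341, 0.0778], 'line_xy': array([ 0.    , -0.0824]), 'ang': -1.1}
brass {'px': array([240.4, 175.9]), 'world': array([0.5925, 0.058 ]), 'size': [0.0335, 0.101], 'line_xy': array([0.0004, 0.0981]), 'ang': -3.8}
```

View pics/top8.png

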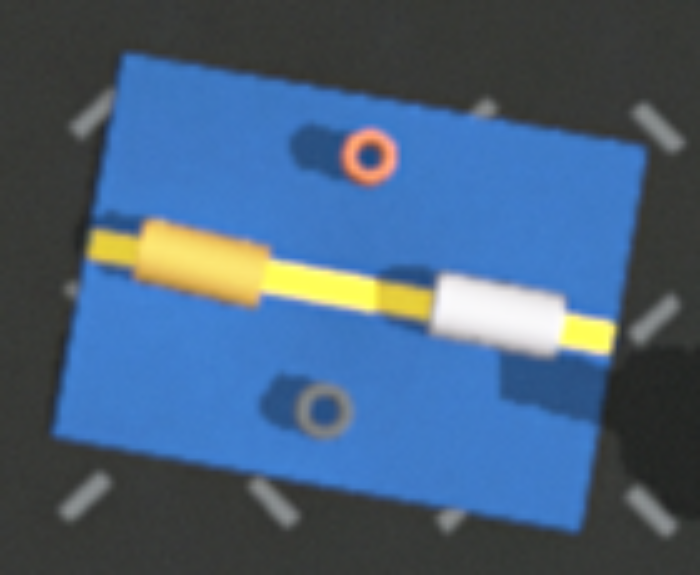

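View pics/side8.png

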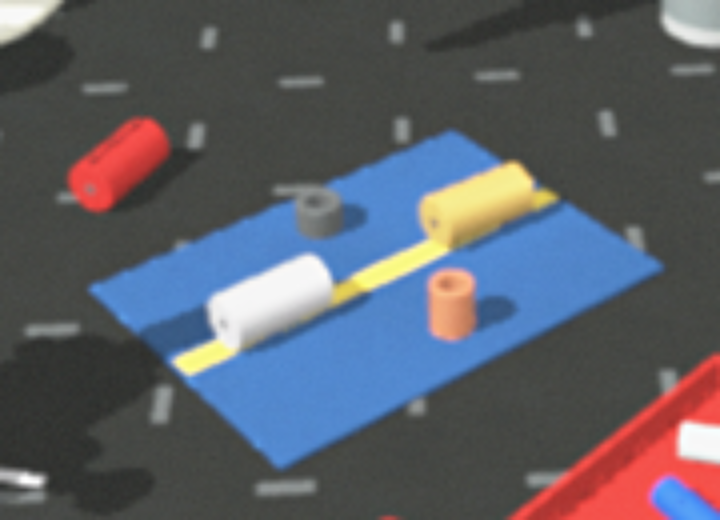

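The views show both pins centred along the line: brass at crop (202,263) and steel at (498,314). The stripes have rolled out of sight. The collar (324,411) and bushing (370,157) are at the same pixels as before, and the arm is clear.

```bash
python3 -c "
from workcell import *
print(job_done())"
```

```text
the job is handed in; nothing more can be done
None
```

I rolled both pins onto the yellow line and handed the job in at about 25 s. I used light strokes (about 5–10 N) with the closed fingertips on top of each pin: four for steel and three for brass.

**Last checks**

| Pin | Distance from line middle (top view) | Angle to line |
|---|---|---|
| Steel | about 0 mm (-1 mm from the side view) | about 1° |
| Brass | about 0.4 mm | under 4° |

- **Rolling:** both ink stripes have turned out of sight. The distances covered match about 3.3 rad of roll for steel and 2.7 rad for brass.
- **Bystanders:** the collar and bushing are at the same pixels as before. I did not measure the jar, bottle, funnel and screwdriver again at the end, but the arm never came near them.

**What disagreed**
- **Joint limit:** joint 6 hit its range limit on the free move to the brass pin, so that move fell short and tilted about 3°. Nothing was touched, and turning the tool a half turn fixed it.
- **Brass outline:** in the last top view the colour mask joined the brass pin to the shaded line, giving a length of 101 mm instead of 70. Its measured position along the line (98 mm) is therefore unreliable; from the picture it is about 85 mm, inside the 125 mm limit.

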